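# Hang the bench hammer in its sprung ring

### The arm

A 7-joint arm with a two-finger parallel gripper is mounted at the origin on the work surface. World frame = base frame: x ahead of the robot, y to its left, z up, the work surface at z = 0. Lengths are in m, angles in rad, forces in N, time in s.
With the tool pointing down it reaches from about 0.4 to 0.85 m from the base axis. Payload 6.9 kg.
Tool frame: the origin (TCP) lies midway between the tips of the shut fingers; the grasp point (between the pads) lies behind it (ctrl.pinch_z is the z of the grasp point in the tool frame, in m); z points along the fingers, y is the direction in which the jaws open and shut (so a half turn about z gives the same grasp; the last joint's range is limited). The gripper opens to 85 mm and grips with 20 to 120 N. Pads are 22 mm wide; open, the fingers measure 114 mm over their backs; the gripper's body (76 mm by 85 mm) begins 54 mm behind the grasp point. The pads swing forward as they close: fully open they stand 13 mm farther back than shut.
Start: joints at [-0.995, 0.507, -0.238, 1.5, 0.126, 1.149, -0.155], TCP at [0.284, 0.557, 0.231] pointing down, gripper open.
Joint ranges: [-3.08, 3.08], [-0.24, 2.05], [-1.43, 1.35], [0, 2.5], [-1.52, 4.66], [0.17, 1.96], [-2.89, 2.89]. Speed limits (rad/s): [2.39, 2.39, 3.14, 3.14, 3.14, 3.14, 3.14].

### API

Orientations are given as a unit quaternion [w, x, y, z].
In Python, from station import ctrl, get_state, vision, ticket, models gives the robot as it stands. Calls block until the motion is done:
- ctrl.movep(position, orientation): joint-space move of the TCP to a pose.
- ctrl.movel(position, frame=None, max_speed=0.15): straight line of the TCP; frame=None keeps the orientation; max_speed is the mean speed in m/s.
- ctrl.set_joints(angles): joint-space move.
- ctrl.ungrasp() and ctrl.close_gripper(force=None): open the fingers fully, or close them until they stop; force is the grip in N (None keeps the last).
- ctrl.pause(seconds).
- ctrl.ik(position, orientation): joint angles nearest the present ones, or None.
- get_state(): the state.
- vision.grab_frame(name): name is "scene" or "top"; returns (picture, depth): 420x560x3 uint8, blue, green, red; 420x560 float32, m along the optical axis (not along the pixel's ray), 0 where there is no reading.
- vision.camera_info(name): a dict with "mtx" (3x3 intrinsics, pixels), "dist_coeffs" ([k1, k2, p1, p2, k3] as OpenCV has them; the pictures are not rectified), "R" (3x3) and "t" (3): a world point X has camera coordinates R X + t. Camera axes: x right, y down, z forward; pixel columns grow to the right and rows downward; lengths in m; the calibration is good to about 2 mm. A picture is of the moment at which its call begins. camera_info takes no time and is no camera call.
A pose or a line that the arm cannot do raises ctrl.Unreachable and nothing moves.
- ticket.close_job(): hands the job in, once; it reports no verdict.
Trained networks look in the newest picture that a camera, given by its name, has taken for a name from the list of things; names that differ only in an ending like _2 or _b are one class to them, and where a whole thing is asked for, a point or a joint stands for the part that bears it (a point fixed in the world has none). Each returns a list of dicts, best first, with "p" (0 to 1); they miss things now and then, are a little off and sometimes report something else, mostly with a low value. They report only what shows in the picture. A call takes as long as a camera call. They do not tell look-alikes from the thing itself.
- models.recognise(camera, target): "point" ([column, row] in pixels, amid what is visible of it).
- models.masks_of(camera, target): "mask" (420x560 bool, what is visible of it) and "point" ([column, row] in pixels, amid what is visible of it).
The state is a dict: "time": time; "qpos": joint angles; "qd": joint speeds; "tau": joint torques, N m; "tcp_pos": TCP position; "eef_rot": TCP orientation; "contact_force": force on the tool from outside, world axes, zero at the start; "wrist_torque": the same for the moment, N m; "width": finger opening in m.
Only numpy, scipy, OpenCV 4.12 (cv2) and the standard library are available. Lean on these libraries where they do the work, as an engineer would, in place of code of your own. Each camera call takes 0.05 s, during which the arm holds its last target.

### The job

Take the small soft-faced hammer out of the tool block and put it away in the ring holder: handle first down through the ring, pushed past the ring's spring catches until the collar of its head sits fully home on the ring, then let go. Feel for the opening and push gently, never forcing the holder, and leave the things lying around where they are.

Things in the scene. Friction and masses are not known exactly. Their poses are not given: they have to be found in the camera images.
- hammer_head (a point): Centre of the hammer's head, where to grip it. Steel block 30 (x) x 24 (y) x 26 mm high, with a round neck and black plastic face (22 mm diameter) on either x end, 82 mm long in all; grip the block across y (24 mm). x along the head, z up along the handle. The hammer stands head up in the block's socket, within 3 degrees of upright, foot 5 mm above the table.
- hammer_collar (a point): Centre of the flat underside of the round steel collar (29 mm diameter, 10 mm high) under the head; it is what catches on the ring. 25 mm below the head's centre.
- hammer_foot (a point): Centre of the flat foot of the plain wooden handle, 150 mm below the head's centre, 125 mm below the collar's underside. Handle 18 mm diameter; the foot tapers to 13 mm over its last 3 mm.
- hammer: The whole hammer, 0.15 to 0.3 kg; origin at the handle's foot, z up along the handle, x along the head.
- block_mouth (a point): Mouth of the only socket of the fixed grey plastic tool block, which is 80 x 80 mm and 90 mm high. Socket 21 mm wide, 85 mm deep, straight down.
- holder: Fixed ring holder. Steel foot plate 80 x 80 mm and aluminium post centred 115 mm along its +x; from the post's top a flat steel bar (24 mm wide, 8 mm thick) runs along its -x to a steel ring with upright bore. Tops of bar, post and ring are flush, 150 mm above the table. Origin on the table below point ring_mid. A push of the hammer above 30 N is too much for it.
- ring_mid (a point): Where the ring's centre (in its top plane) would be at the middle setting of the bar. The bar is clamped firmly up to 18 mm to either side along the point's x (+x leads to the post), not reported: find the opening by sight or feel, e.g. slide the foot on the bar's top towards -x until it drops in. Ring: bore 22, outside 34, height 20 mm.
- catch_mid (a point): The spring catches at that middle setting: two balls in the bore at +y and -y, 11 mm below the ring's top, leaving 15 mm. The handle pushes them apart and they grip it: the hammer does not sink by its weight but needs a steady push of about 5 to 15 N while moving, down to home. When the collar meets the ring's top the force rises steeply.
- meter: Yellow multimeter lying flat, 180 x 88 x 45 mm, bystander. Origin under its centre.
- board: Tan circuit board lying flat, 110 x 45 x 4 mm, bystander. Origin under its centre.
- spray: White spray can, upright, 52 mm diameter, 140 mm high, bystander. Origin under its centre.
Not all that is in view belongs to the job. Of the things that look like the hammer, the middle-sized one is meant.

How it is judged:
By the outcome, as a careful person would: the job done as asked, in the order asked, and still so for the second after the job is handed in, with the robot touching nothing.
It also fails if it takes over 70 s, if anything falls off the work surface, if the arm or the gripper's body presses on something with over 40 N, if the wrist force passes 120 N, or if a joint passes its speed limit or range.

## Working session

There is one attempt and no reset: what is moved stays moved. The work goes in short steps, each a Python script; the robot and the scene stay as the last script left them, time stands still between calls to the robot, and variables do not carry over. Pictures are saved under pics/ and viewed, and the job is handed in when it is done.

```bash
ls; mkdir -p pics
python3 - <<'E'
from station import ctrl, get_state, vision, ticket, models
import cv2
for n in ("scene","top"):
    p,d=vision.grab_frame(n); cv2.imwrite(f"pics/{n}0.png",p)
    i=vision.camera_info(n); print(n,i)
    for t in ("hammer_head","hammer","holder","block_mouth","ring_mid"):
        try: print(t,[(r["p"],r["point"]) for r in models.recognise(n,t)])
        except Exception as e: print(t,e)
s=get_state(); print(s, ctrl.pinch_z)
E
```

```text
pics
scene {'mtx': array([[545.49891252,   0.        , 282.11395879],
       [  0.        , 545.49891252, 209.77018404],
       [  0.        ,   0.        ,   1.        ]]), 'dist_coeffs': array([0.05515198, 0.        , 0.        , 0.        , 0.        ]), 'R': array([[ 0.48432381,  0.874794  , -0.01288045],
       [ 0.58639313, -0.33550827, -0.73727695],
       [-0.64928695,  0.34952777, -0.67546783]]), 't': array([-0.26667552, -0.23284678,  1.57237448])}
hammer_head [(0.95, [145.4, 201.4]), (0.8, [175.4, 205.3]), (0.56, [218.8, 233.6]), (0.29, [339.1, 212.1])]
hammer [(0.98, [175.3, 207.8]), (0.83, [221.0, 236.2]), (0.61, [142.9, 202.5])]
holder [(0.59, [335.5, 211.4])]
block_mouth [(0.74, [179.4, 248.2])]
ring_mid [(0.87, [338.5, 215.0])]
top {'mtx': array([[471.30056675,   0.        , 277.68195135],
       [  0.        , 471.30056675, 194.95160154],
       [  0.        ,   0.        ,   1.        ]]), 'dist_coeffs': array([-0.0067547,  0.       ,  0.       ,  0.       ,  0.       ]), 'R': array([[-0.01072302, -0.99989951, -0.00927331],
       [-0.98935239,  0.01195512, -0.145048
[... 367 characters left out ...]
177.8])]
{'time': 0.6, 'qpos': array([-0.9944741 ,  0.50744801, -0.23757701,  1.50025416,  0.12576193,
        1.14891314, -0.15481784]), 'qd': array([-0.00286869, -0.00067662,  0.00158317,  0.00019201, -0.00132623,
        0.00093199, -0.00054485]), 'tau': array([ 2.13870393e-03, -6.20025516e+01, -2.18264446e+00, -2.49864793e+01,
        1.39337964e-02,  2.50507146e-03,  1.60142457e-05]), 'tcp_pos': array([0.28354718, 0.55693494, 0.23128777]), 'eef_rot': array([ 2.98791291e-05,  2.33257421e-01,  9.72415021e-01, -2.60183843e-05]), 'contact_force': array([ 0.31336825, -0.84713837,  0.36160352]), 'wrist_torque': array([0.00469552, 0.03186561, 0.04417673]), 'width': 0.08557396427702027} -0.0187
```

View pics/scene0.png

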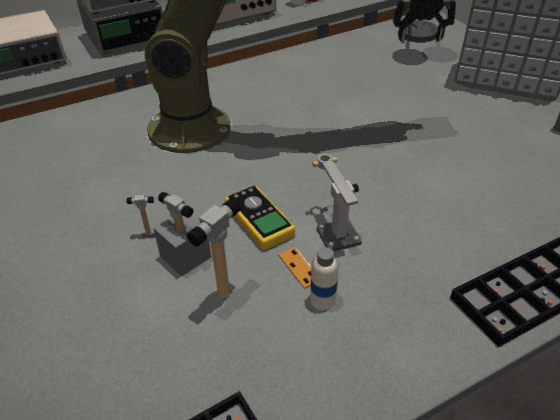

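View pics/top0.png

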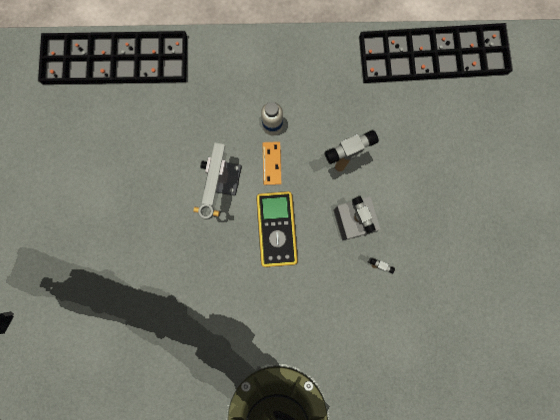

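The scene view shows three hammers: the small one at (143,200), the middle-sized one in the grey block at (176,205), and a large one standing free at (213,222). The ring is at (325,160). In the top view, the middle hammer's head is at (363,214) and the ring at (207,212), with the post further away from the base.

```bash
cat > h.py <<'E'
from station import ctrl, get_state, vision, ticket, models
import cv2, numpy as np
from scipy.spatial.transform import Rotation as Rn
def rays(n,uv):
    i=vision.camera_info(n)
    q=cv2.undistortPoints(np.asarray(uv,float).reshape(-1,1,2),i["mtx"],i["dist_coeffs"]).reshape(-1,2)
    return i,np.c_[q,np.ones(len(q))]
def cloud(n,d):
    v,u=np.mgrid[0:420,0:560]
    i,r=rays(n,np.stack([u,v],-1).reshape(-1,2))
    X=(r*d.reshape(-1,1)-i["t"])@i["R"]
    X[d.reshape(-1)==0]=np.nan
    return X.reshape(420,560,3)
def at_z(n,uv,z):
    i,r=rays(n,uv); c=-i["R"].T@i["t"]; w=r@i["R"]
    return c+w*((z-c[2])/w[:,2])[:,None]
def crop(p,x,y,w,h,s,f): cv2.imwrite(f,cv2.resize(p[y:y+h,x:x+w],None,fx=s,fy=s,interpolation=cv2.INTER_CUBIC))
E
python3 - <<'E'
from h import *
np.set_printoptions(precision=4,suppress=True)
for n in ("top","scene"):
    p,d=vision.grab_frame(n); C=cloud(n,d); np.save(f"{n}.npy",C)
    if n=="top": crop(p,180,120,100,110,5,"pics/t_hold.png"); crop(p,310,120,100,110,5,"pics/t_ham.png")
    else: crop(p,290,140,90,120,5,"pics/s_hold.png"); crop(p,120,180,120,130,5,"pics/s_ham.png")
    for t in ("hammer","hammer_head","holder","meter","spray","board"):
        for m in models.masks_of(n,t):
            P=C[m["mask"]]; P=P[~np.isnan(P[:,0])]
            if len(P)==0: continue
            print(n,t,round(m["p"],2),np.array(m["point"]),len(P),"med",np.median(P,0),"z98",np.percentile(P[:,2],98))
C=np.load("top.npy")
# heights grid near head / ring
for nm,(x0,x1,y0,y1) in dict(head=(345,382,192,238),hold=(195,232,140,220)).items():
    P=C[y0:y1,x0:x1].reshape(-1,3); P=P[P[:,2]>0.1]; print(nm,len(P),P.min(0),P.max(0),np.histogram(P[:,2],12))
E
```

```text
top hammer 0.81 [361.6 214.7] 435 med [ 0.4635 -0.1924  0.1654] z98 0.17128548992897452
top hammer 0.72 [349.4 146.4] 922 med [ 0.5974 -0.1611  0.2227] z98 0.23001246665029837
top hammer 0.57 [381.1 265.1] 188 med [ 0.354  -0.24    0.1093] z98 0.11503933176247706
top hammer 0.57 [348.8 219.6] 1023 med [ 0.4601 -0.176   0.0899] z98 0.09613954923493548
top hammer_head 0.9 [365.6 215.7] 437 med [ 0.4636 -0.1927  0.1655] z98 0.17128427334869445
top hammer_head 0.66 [348.1 146.2] 992 med [ 0.5971 -0.1619  0.2221] z98 0.22996419714721691
top hammer_head 0.59 [382.3 264.6] 177 med [ 0.354  -0.2395  0.1094] z98 0.11509190900839127
top holder 0.93 [214.5 178.9] 1631 med [0.5631 0.1307 0.1481] z98 0.15409051464866086
top meter 0.83 [277.  229.9] 2672 med [ 0.4453 -0.0041  0.0387] z98 0.04664643570128646
top spray 0.83 [272.1 120.1] 615 med [0.7003 0.0033 0.1116] z98 0.1431860327880722
top board 0.71 [270.9 160.1] 709 med [0.6128 0.0088 0.0051] z98 0.010322150769947915
scene hammer 0.96 [144.9 200.5] 377 med [ 0.357  -0.243   0.1007] z98 0.11499719187505668
scene hammer 0.94 [173.4 206.5] 571 m
[... 845 characters left out ...]
634] z98 0.09475211550838682
scene spray 0.51 [175.3 207.6] 628 med [ 0.471  -0.1972  0.1604] z98 0.17152775613123494
scene board 0.85 [296.1 261. ] 698 med [0.6092 0.0044 0.0063] z98 0.01088805935486902
head 423 [ 0.4252 -0.2187  0.1292] [ 0.5061 -0.171   0.1732] (array([  3,   1,   3,   7,   3,   6,   5,  26,  57, 109, 157,  46]), array([0.1292, 0.1328, 0.1365, 0.1402, 0.1438, 0.1475, 0.1512, 0.1549,
       0.1585, 0.1622, 0.1659, 0.1695, 0.1732]))
hold 1062 [0.4613 0.1098 0.1041] [0.6322 0.1755 0.157 ] (array([  3,   0,   0,   2,   5,   5,   7,  22,  49, 152, 661, 156]), array([0.1041, 0.1085, 0.1129, 0.1173, 0.1217, 0.1261, 0.1305, 0.1349,
       0.1394, 0.1438, 0.1482, 0.1526, 0.157 ]))
```

View pics/t_hold.png

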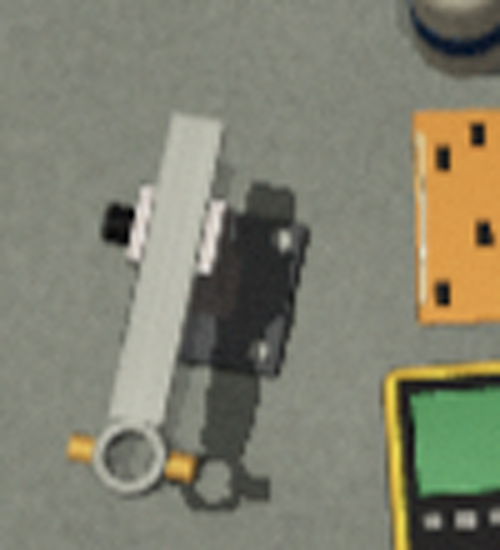

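View pics/t_ham.png

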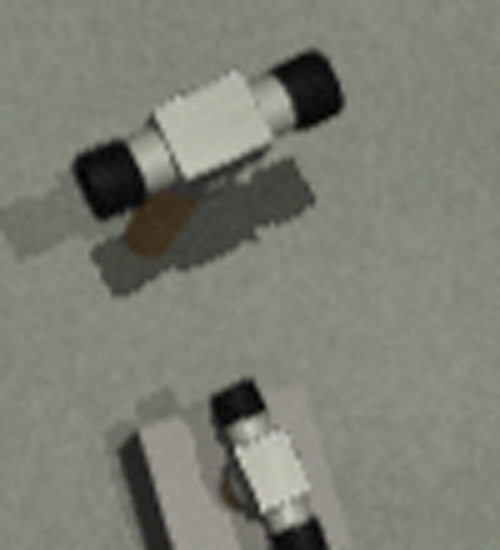

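View pics/s_hold.png

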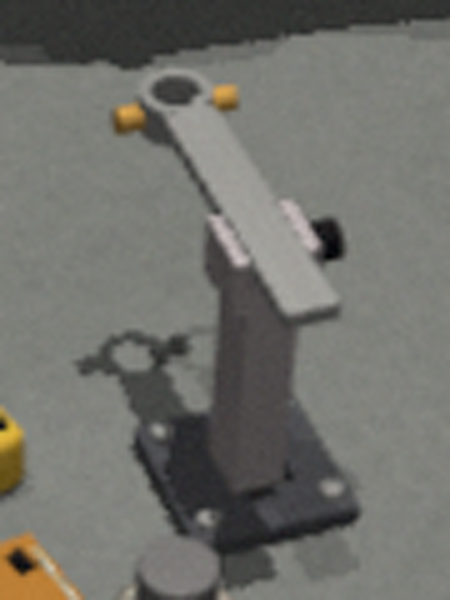

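View pics/s_ham.png

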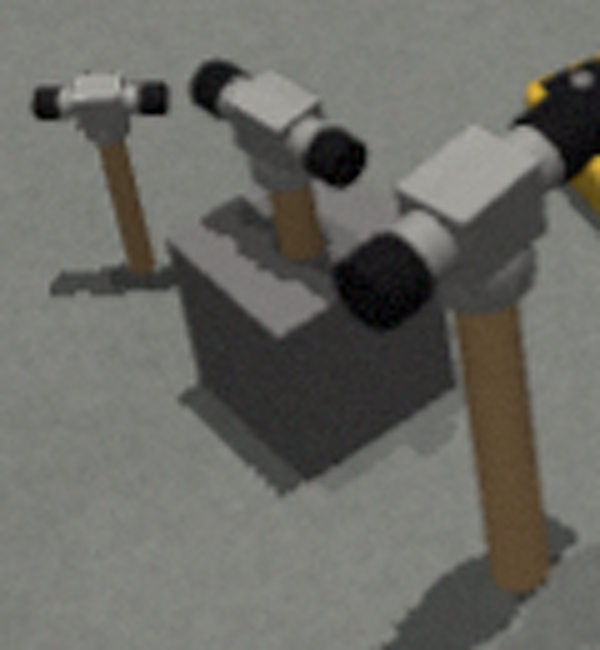

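Run:
```python
from h import *
np.set_printoptions(precision=4,suppress=True)
px=lambda x,y,a,b:[(a+.5)/5-.5+x,(b+.5)/5-.5+y]
print("ring top", at_z("top",[px(180,120,131,459)],.15), "scene",at_z("scene",[px(290,140,177,90)],.15))
print("headtop", at_z("top",[px(310,120,272,468)],.168), "scene",at_z("scene",[px(120,180,276,100)],.168))
p,d=vision.grab_frame("top"); C=cloud("top",d)
ps,ds=vision.grab_frame("scene"); Cs=cloud("scene",ds)
g=cv2.cvtColor(p,cv2.COLOR_BGR2GRAY)
# head top plane points both cams
for n,c in (("top",C),("scene",Cs)):
    P=c.reshape(-1,3); 
    k=(abs(P[:,0]-.463)<.07)&(abs(P[:,1]+.195)<.05)&(P[:,2]>.12)&(P[:,2]<.18)
    H=P[k]; 
    ev,V=np.linalg.eigh(np.cov(H[:,:2].T)); print(n,"head all",len(H),H.mean(0),"dir deg",np.degrees(np.arctan2(V[1,1],V[0,1])))
    q=(H[:,:2]-H[:,:2].mean(0))@V; print(q.min(0),q.max(0), H[:,:2].mean(0)+V@((q.min(0)+q.max(0))/2))
    T=H[H[:,2]>.1635]; print(" topface",len(T),T.mean(0))
    k=(P[:,2]>.142)&(P[:,2]<.158)&(P[:,0]>.42)&(P[:,0]<.7)&(P[:,1]>.08)&(P[:,1]<.2); H=P[k]
    r=cv2.minAreaRect(H[:,:2].astype(np.float32)); print(n,"hold",len(H),r, cv2.fitLine(H[:,:2].astype(np.float32),cv2.DIST_HUBER,0,.001,.001).ravel(), H[:,2].mean())
# block top
    k=(abs(P[:,2]-.09)<.006)&(abs(P[:,0]-.463)<.09)&(abs(P[:,1]+.185)<.09); H=P[k]; r=cv2.minAreaRect(H[:,:2].astype(np.float32)); print("block",len(H),r,np.median(H[:,2]))
```

```text
ring top [[0.4753 0.1503 0.15  ]] scene [[0.4752 0.1532 0.15  ]]
headtop [[ 0.4653 -0.1944  0.168 ]] scene [[ 0.4629 -0.1937  0.168 ]]
top head all 423 [ 0.4643 -0.1928  0.1641] dir deg -157.70678601421915
[-0.0122 -0.0413] [0.0147 0.0405] [ 0.4652 -0.1938]
 topface 284 [ 0.4651 -0.194   0.1674]
top hold 1000 ((0.5473547577857971, 0.14347171783447266), (0.05636827275156975, 0.17279654741287231), 83.36546325683594) [ 0.9841 -0.1776  0.5499  0.1381] 0.15003458819376767
block 795 ((0.4655371308326721, -0.19463905692100525), (0.08002882450819016, 0.08115258812904358), 14.647926330566406) 0.09059061529684158
scene head all 545 [ 0.4706 -0.1976  0.1594] dir deg -155.82421055459355
[-0.017  -0.0367] [0.0103 0.0469] [ 0.4646 -0.1966]
 topface 285 [ 0.4664 -0.1964  0.168 ]
scene hold 852 ((0.5450916886329651, 0.1414112150669098), (0.056379158049821854, 0.1743066906929016), 82.4094009399414) [ 0.9831 -0.1831  0.5537  0.1361] 0.15065842185295833
block 789 ((0.46323132514953613, -0.1954793632030487), (0.08389314264059067, 0.0816778689622879), 15.551011085510254) 0.09209477550855279
```

```bash
cat >> h.py <<'E'
def quat(adeg):
    a=np.radians(adeg); y=np.array([np.cos(a),np.sin(a),0]); z=np.array([0,0,-1.]); x=np.cross(y,z)
    q=Rn.from_matrix(np.c_[x,y,z]).as_quat(); return [q[3],q[0],q[1],q[2]]
def st(m=""):
    s=get_state(); print(m,"t%.2f"%s["time"],"tcp",np.round(s["tcp_pos"],4),"F",np.round(s["contact_force"],2),"M",np.round(s["wrist_torque"],2),"w%.4f"%s["width"]); return s
E
python3 - <<'E'
from h import *
np.set_printoptions(precision=3,suppress=True)
for a in (113,-67):
    q=quat(a)
    for P in ([.465,-.1945,.30],[.465,-.1945,.141],[.465,-.1945,.32],[.475,.151,.32],[.475,.151,.16]):
        print(a,P,ctrl.ik(P,q))
E
```

```text
113 [0.465, -0.1945, 0.3] [ 0.111  0.272  0.318  1.696 -0.091  1.187  2.424]
113 [0.465, -0.1945, 0.141] [ 0.358  0.419 -0.015  1.943  0.009  0.78   2.31 ]
113 [0.465, -0.1945, 0.32] [ 0.091  0.261  0.343  1.658 -0.092  1.238  2.426]
113 [0.475, 0.151, 0.32] [-0.12   0.248 -0.312  1.665  0.08   1.241  1.524]
113 [0.475, 0.151, 0.16] [-0.101  0.401 -0.359  1.929  0.185  0.843  1.415]
-67 [0.465, -0.1945, 0.3] [-0.089  0.302  0.6    1.699 -0.182  1.197 -0.613]
-67 [0.465, -0.1945, 0.141] [-0.066  0.485  0.611  1.949 -0.374  0.822 -0.419]
-67 [0.465, -0.1945, 0.32] [-0.089  0.288  0.597  1.66  -0.169  1.246 -0.626]
-67 [0.475, 0.151, 0.32] [-0.643  0.254  0.38   1.671 -0.099  1.235 -1.411]
-67 [0.475, 0.151, 0.16] [-0.615  0.409  0.365  1.936 -0.194  0.831 -1.315]
```

Run:
```python
from h import *
q=quat(-67)
ctrl.movel([.284,.557,.34]); 
ctrl.movep([.465,-.1945,.30],q); st("above")
ctrl.movel([.465,-.1945,.20],max_speed=.12); st("near")
for n in ("top","scene"):
    p,d=vision.grab_frame(n); crop(p,*((300,150,130,110) if n=="top" else (100,120,150,130)),5,f"pics/{n}_pre.png")
```

```text
above t5.01 tcp [ 0.4656 -0.1935  0.2999] F [ 0.7  -0.54  0.34] M [0.01 0.01 0.04] w0.0851
near t5.99 tcp [ 0.4654 -0.1948  0.2006] F [-0.34 -0.57 -0.24] M [-0.05  0.05 -0.04] w0.0854
```

View pics/scene_pre.png

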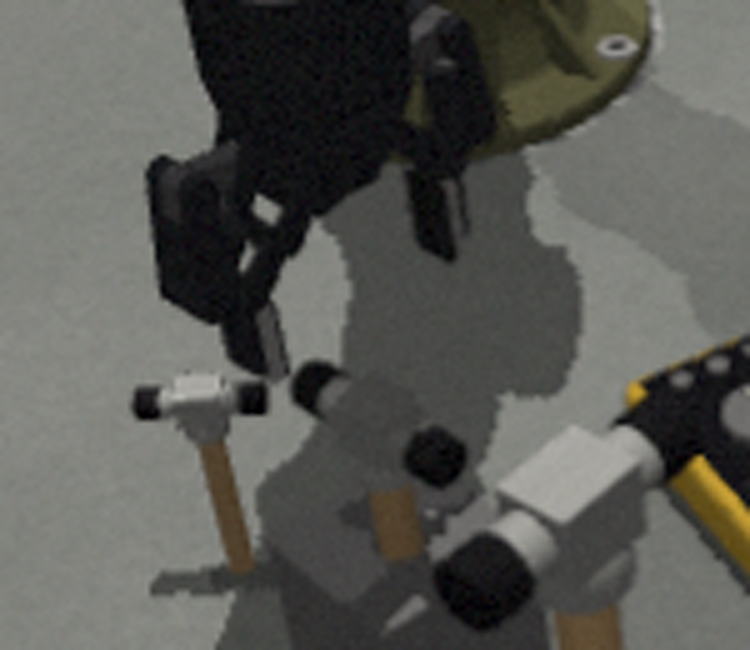

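The open fingers (crop 250,350 and 440,230) straddle the middle hammer's head at crop (375,415), across its short side. Both neighbouring hammers are clear. I'll descend and grip.

Run:
```python
from h import *
st("a")
ctrl.movel([.465,-.1945,.141],max_speed=.08); st("down")
ctrl.close_gripper(40); st("closed40")
ctrl.close_gripper(90); st("closed90")
p,d=vision.grab_frame("scene"); crop(p,100,120,150,130,5,"pics/grip.png")
```

```text
a t6.09 tcp [ 0.4654 -0.1948  0.2007] F [ 0.81 -0.15 -0.48] M [-0.05 -0.01 -0.03] w0.0848
down t6.98 tcp [ 0.4652 -0.1948  0.1413] F [1.03 0.11 0.36] M [-0.01 -0.02  0.01] w0.0856
closed40 t7.57 tcp [ 0.4651 -0.1945  0.1412] F [0.35 1.05 2.63] M [ 0.05  0.09 -0.04] w0.0232
closed90 t7.78 tcp [ 0.4652 -0.1946  0.1414] F [-0.8   0.27  5.25] M [0.23 0.18 0.05] w0.0226
```

View pics/grip.png

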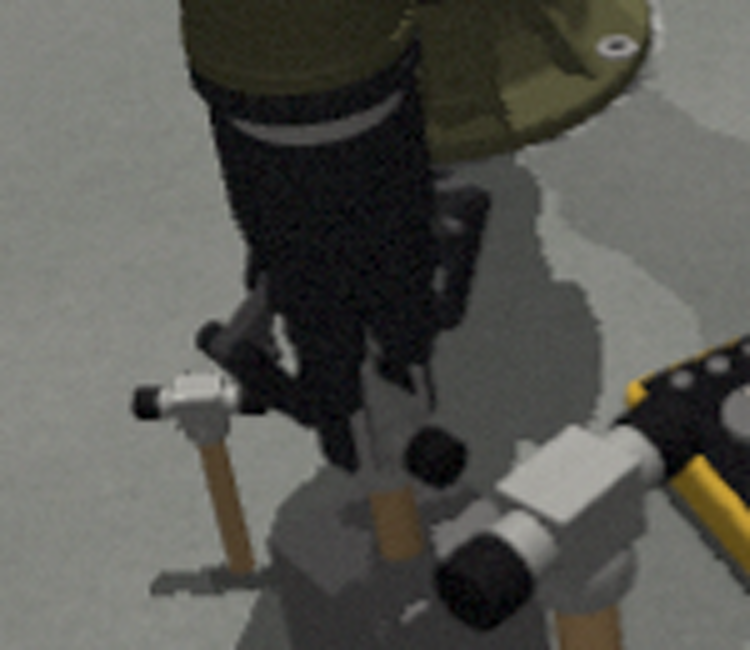

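The fingers hold the head block, with a width of about 23 mm against the expected 24 mm. Next I'll lift, carry the hammer near the ring, and check where the foot hangs.

Run:
```python
from h import *
z0=.141
for z,v in ((.16,.05),(.20,.08),(.335,.15)):
    ctrl.movel([.465,-.1945,z],max_speed=v); st(z)
p,d=vision.grab_frame("scene"); cv2.imwrite("pics/lift_s.png",p)
ctrl.movep([.475,.151,.335],quat(-67)); st("over ring"); 
for n in ("top","scene"):
    p,d=vision.grab_frame(n); cv2.imwrite(f"pics/{n}_ring.png",p); np.save(f"{n}_ring.npy",cloud(n,d))
    for m in models.masks_of(n,"hammer_foot")[:4]: print(n,m["p"],m["point"],m["mask"].sum())
    for t in ("hammer_foot",): print([(r["p"],r["point"]) for r in models.recognise(n,t)])
    crop(p,*((150,120,130,130) if n=="top" else (270,60,120,140)),5,f"pics/{n}_ringc.png")
```

```text
0.16 t8.37 tcp [ 0.4651 -0.1944  0.1601] F [-0.32 -0.58 -3.36] M [ 0.02  0.01 -0.01] w0.0226
0.2 t9.02 tcp [ 0.4648 -0.1943  0.1998] F [-0.3   0.93 -3.24] M [-0.05  0.03 -0.01] w0.0226
0.335 t10.07 tcp [ 0.4646 -0.1942  0.3341] F [ 0.33  0.3  -3.27] M [ 0.02  0.02 -0.  ] w0.0228
over ring t11.42 tcp [0.4754 0.1494 0.3351] F [-0.17 -0.92 -2.4 ] M [-0.07 -0.01 -0.05] w0.0225
top 0.62 [347.9, 147.3] 999
top 0.58 [381.7, 265.5] 188
top 0.51 [197.5, 210.7] 257
[(0.84, [347.8, 144.2]), (0.7, [198.8, 213.3]), (0.64, [381.7, 265.5])]
scene 0.97 [219.6, 232.5] 1991
scene 0.61 [143.3, 204.9] 427
[(0.89, [326.4, 89.7]), (0.74, [221.5, 232.7]), (0.69, [144.1, 203.9])]
```

View pics/scene_ringc.png

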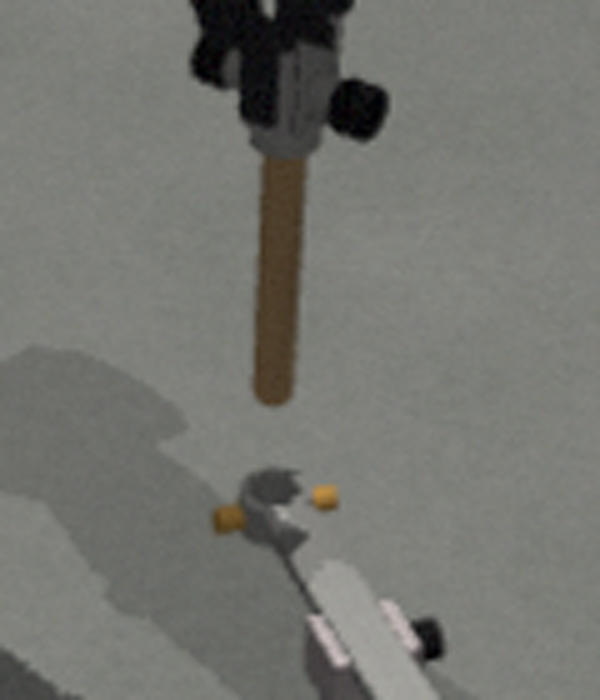

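View pics/top_ringc.png

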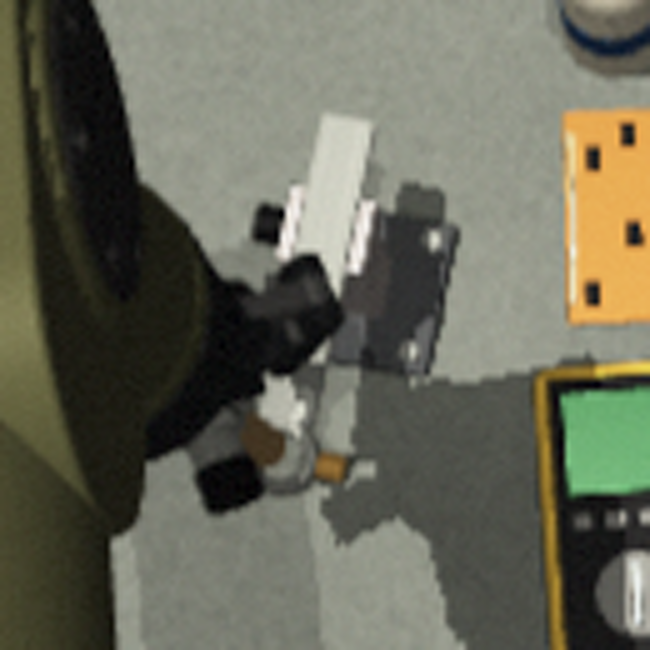

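View pics/lift_s.png

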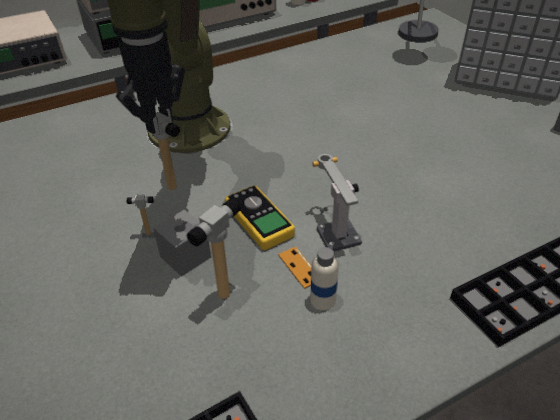

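Run:
```python
from h import *
np.set_printoptions(precision=4,suppress=True)
px=lambda x,y,a,b:[(a+.5)/5-.5+x,(b+.5)/5-.5+y]
s=get_state(); t=s["tcp_pos"]; print(t)
i=vision.camera_info("scene")
P=np.array([[t[0],t[1],z] for z in (.349,.324,.199)])
uv=cv2.projectPoints(P,cv2.Rodrigues(i["R"])[0],i["t"],i["mtx"],i["dist_coeffs"])[0].reshape(-1,2)
print("expected crop px",(uv-[270,60])*5)
C=np.load("scene_ring.npy")
for v in range(94,142,4):
    r=C[v,315:345]; k=(abs(r[:,0]-.475)<.04)&(abs(r[:,1]-.15)<.04)&(r[:,2]>.15)
    if k.any(): print(v,k.sum(),np.where(k)[0].mean()+315,np.median(r[k],0))
print("foot",at_z("scene",[px(270,60,273,395)],.199),"ring",at_z("scene",[px(290,140,177,90)],.15))
```

```text
[0.4752 0.1502 0.3351]
expected crop px [[289.4734  85.4583]
 [286.6339 141.9642]
 [273.817  399.304 ]]
94 8 326.5 [0.4822 0.1444 0.3157]
98 9 326.0 [0.4822 0.1435 0.3071]
102 9 326.0 [0.4804 0.1449 0.297 ]
106 9 326.0 [0.4827 0.1438 0.289 ]
110 9 326.0 [0.4821 0.144  0.279 ]
114 8 325.5 [0.4811 0.1446 0.2685]
118 8 325.5 [0.4811 0.1447 0.2595]
122 9 325.0 [0.4825 0.1436 0.2489]
126 9 325.0 [0.4828 0.144  0.2395]
130 8 324.5 [0.4805 0.1445 0.2285]
134 8 324.5 [0.4803 0.1453 0.2191]
138 8 324.5 [0.4822 0.1442 0.2094]
foot [[0.4706 0.1516 0.199 ]] ring [[0.4752 0.1532 0.15  ]]
```

The handle hangs upright (the axis is constant to 1 mm over its length), so the foot is below the TCP at z ≈ 0.199. I'll align to the average of the two cameras' ring estimates and feel down.

Run:
```python
from h import *
X,Y=.4750,.1517
ctrl.movel([X,Y,.335]); ctrl.movel([X,Y,.294],max_speed=.08); s=st("start")
f0=np.mean([get_state()["contact_force"]],0); print(f0)
z=.294
while z>.270:
    z-=.001; ctrl.movel([X,Y,z],max_speed=.02); s=st("%.4f"%z)
    f=s["contact_force"]-np.array([0,0,-2.9])
    if f[2]>6 or np.hypot(*f[:2])>6: break
```

```text
start t12.62 tcp [0.4752 0.1517 0.2943] F [-0.17 -0.4  -2.4 ] M [-0.   -0.01  0.08] w0.0225
[-0.16918454 -0.40105313 -2.3950048 ]
0.2930 t12.88 tcp [0.4752 0.1517 0.2934] F [ 0.73 -0.9  -2.52] M [-0.01  0.   -0.02] w0.0226
0.2920 t13.12 tcp [0.475  0.1517 0.292 ] F [ 0.19  0.2  -1.65] M [ 0.02 -0.03  0.03] w0.0223
0.2910 t13.38 tcp [0.475  0.1517 0.2909] F [ 0.9   0.36 -1.76] M [0.03 0.02 0.02] w0.0225
0.2900 t13.62 tcp [0.475  0.1517 0.2899] F [-0.87 -0.67 -2.93] M [-0.    0.01 -0.01] w0.0222
0.2890 t13.88 tcp [0.4749 0.1517 0.2889] F [-0.08  0.65 -2.12] M [-0.01 -0.01 -0.02] w0.0226
0.2880 t14.12 tcp [0.475  0.1517 0.2879] F [ 0.28 -1.09 -2.42] M [ 0.02  0.01 -0.  ] w0.0228
0.2870 t14.38 tcp [0.475  0.1517 0.2869] F [ 0.43 -0.18 -2.4 ] M [ 0.03  0.01 -0.01] w0.0225
0.2860 t14.62 tcp [0.4749 0.1517 0.2859] F [ 0.61 -0.3  -2.23] M [-0.01  0.02  0.03] w0.0225
0.2850 t14.88 tcp [0.4749 0.1517 0.2849] F [-0.41 -0.32 -2.37] M [ 0.03 -0.06  0.02] w0.0225
0.2840 t15.12 tcp [0.475  0.1517 0.284 ] F [ 0.21 -0.16 -2.34] M [ 0.04  0.01 -0.05] w0.0226
0.2830 t15.38 tcp [0.4752 0.1517 0.283 ] F 
[... 549 characters left out ...]
.277 ] F [ 2.   -1.12 -2.35] M [-0.12 -0.8  -0.04] w0.0222
0.2760 t17.12 tcp [0.475  0.1517 0.276 ] F [ 2.54 -0.86 -1.36] M [-0.16 -0.75  0.01] w0.0223
0.2750 t17.38 tcp [0.4751 0.1518 0.275 ] F [ 2.23 -0.01 -0.05] M [ 0.   -0.71 -0.01] w0.0226
0.2740 t17.62 tcp [0.475  0.1519 0.274 ] F [1.58 0.92 0.15] M [ 0.2  -0.79  0.02] w0.0224
0.2730 t17.88 tcp [0.4751 0.1519 0.2732] F [1.1  0.92 2.05] M [ 0.31 -0.6   0.02] w0.0229
0.2720 t18.12 tcp [0.475  0.1517 0.2719] F [ 2.43  1.14 -0.12] M [ 0.24 -0.76 -0.02] w0.0224
0.2710 t18.38 tcp [0.475  0.1517 0.2708] F [2.32 0.64 0.77] M [ 0.24 -0.94 -0.  ] w0.0225
0.2700 t18.62 tcp [0.475  0.1517 0.2698] F [ 2.59  0.8  -0.15] M [ 0.24 -0.91 -0.  ] w0.0224
```

The foot dropped straight in and met the catches about 11 mm down. There is a small sideways force in +x, so I'll relieve it with a small shift and keep pushing.

```bash
cat > push.py <<'E'
from h import *
def push(X,Y,z,zend,step,limit=14,vs=.03,comply=True):
    F=None
    while z>zend+1e-6:
        z-=step; ctrl.movel([X,Y,z],max_speed=vs)
        s=get_state(); f=s["contact_force"]+[0,0,2.4]
        F=f if F is None else .5*F+.5*f
        print("%.2f z%.4f tz%.4f X%.4f Y%.4f F"%(s["time"],z,s["tcp_pos"][2],X,Y),np.round(f,1),"M",np.round(s["wrist_torque"],2),"w%.4f"%s["width"])
        if f[2]>limit or np.hypot(*F[:2])>8: print("STOP"); break
        if comply:
            X+=np.clip(.0001*F[0],-.0003,.0003) if abs(F[0])>1 else 0
            Y+=np.clip(.0001*F[1],-.0003,.0003) if abs(F[1])>1 else 0
    return X,Y,z
E
python3 - <<'E'
from push import *
X=.4757;Y=.1518
ctrl.movel([X,Y,.270],max_speed=.01); st("shift")
print(push(X,Y,.270,.254,.002,limit=18))
E
```

```text
shift t18.88 tcp [0.4754 0.1518 0.2697] F [ 1.65  0.93 -0.72] M [ 0.23 -0.57  0.03] w0.0224
19.12 z0.2680 tz0.2674 X0.4757 Y0.1518 F [ 1.8  0.4 -1. ] M [ 0.32 -0.59  0.07] w0.0229
19.38 z0.2660 tz0.2655 X0.4759 Y0.1518 F [ 1.4  1.2 -2. ] M [ 0.34 -0.45 -0.06] w0.0224
19.62 z0.2640 tz0.2635 X0.4760 Y0.1518 F [ 1.1  1.3 -2.4] M [ 0.36 -0.27 -0.03] w0.0226
19.88 z0.2620 tz0.2615 X0.4762 Y0.1519 F [ 1.   2.  -2.5] M [ 0.38 -0.13 -0.04] w0.0224
20.12 z0.2600 tz0.2595 X0.4763 Y0.1521 F [ 0.5  0.7 -3.7] M [0.31 0.04 0.02] w0.0224
20.38 z0.2580 tz0.2575 X0.4763 Y0.1522 F [-0.   0.4 -3.5] M [ 0.31  0.2  -0.04] w0.0221
20.62 z0.2560 tz0.2556 X0.4763 Y0.1522 F [ 0.7  0.8 -4.2] M [0.23 0.19 0.01] w0.0225
20.88 z0.2540 tz0.2536 X0.4763 Y0.1522 F [-1.7  1.6 -3.8] M [ 0.25  0.21 -0.01] w0.0223
(np.float64(0.4763067133014688), np.float64(0.1522845991097585), 0.254)
```

The force reads downward instead of the expected 5 to 15 N resistance, so I'll look before going on.

Run:
```python
from h import *
for k in range(4): st(); ctrl.pause(.05)
for n in ("top","scene"):
    p,d=vision.grab_frame(n); np.save(f"{n}_in.npy",cloud(n,d)); crop(p,*((150,120,130,130) if n=="top" else (270,80,120,120)),5,f"pics/{n}_in.png")
```

```text
t20.88 tcp [0.4761 0.1521 0.2536] F [-1.7   1.61 -6.17] M [ 0.25  0.21 -0.01] w0.0223
 t20.93 tcp [0.4761 0.1521 0.2536] F [-0.24  1.34 -6.27] M [0.23 0.28 0.  ] w0.0223
 t20.98 tcp [0.4761 0.1521 0.2536] F [-0.43  1.35 -7.28] M [0.25 0.24 0.09] w0.0224
 t21.02 tcp [0.476  0.1521 0.2536] F [-0.6   0.65 -7.32] M [ 0.2   0.26 -0.02] w0.0223
```

View pics/scene_in.png

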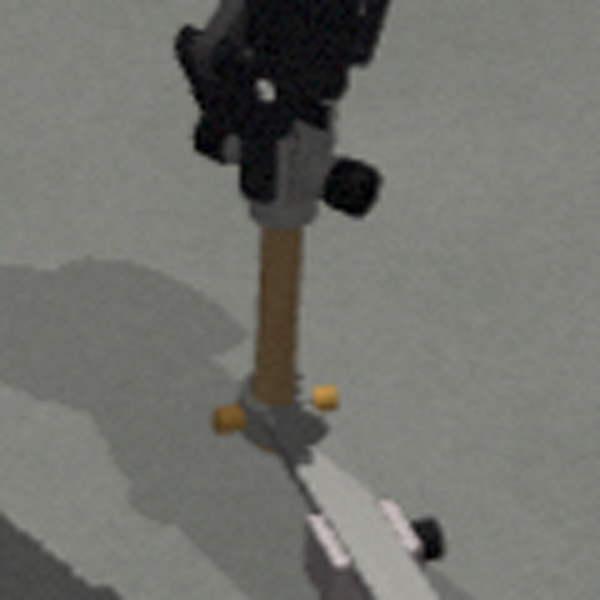

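View pics/top_in.png

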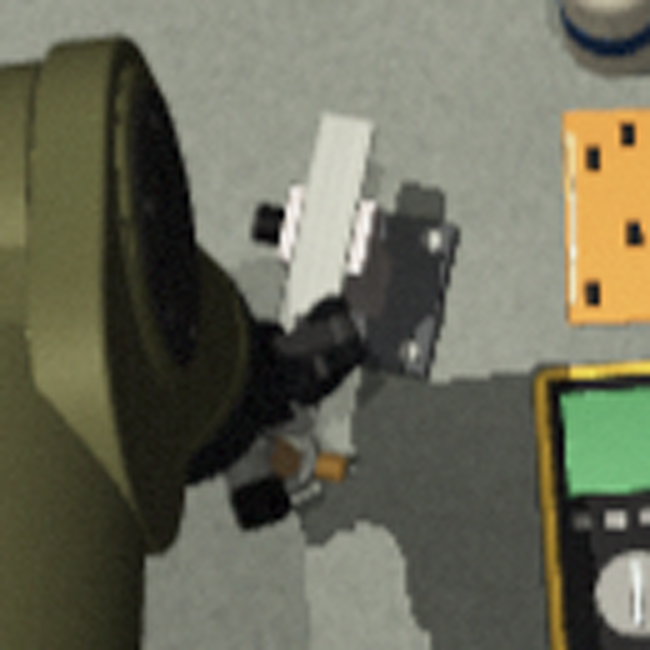

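The view explains it: the handle is in the ring, with the foot showing below it at crop (270,445). Between steps the arm settles back up against catch friction, so readings at rest can be of either sign. Collar contact will still show as a steep upward rise. I'll carry on, with finer steps near home (TCP z ≈ 0.161).

Run:
```python
from push import *
X,Y,z=.4762,.1522,.254
X,Y,z=push(X,Y,z,.176,.003,limit=18,vs=.04)
X,Y,z=push(X,Y,z,.168,.001,limit=16,vs=.03)
print(X,Y,z)
for n in ("top","scene"):
    p,d=vision.grab_frame(n); crop(p,*((150,120,130,130) if n=="top" else (270,80,120,120)),5,f"pics/{n}_in2.png")
```

```text
21.43 z0.2510 tz0.2507 X0.4762 Y0.1522 F [-0.7  0.5 -5.4] M [0.15 0.04 0.01] w0.0222
21.68 z0.2480 tz0.2477 X0.4762 Y0.1522 F [-0.4  0.2 -5.2] M [ 0.04 -0.11 -0.04] w0.0223
21.93 z0.2450 tz0.2447 X0.4762 Y0.1522 F [ 0.7 -0.2 -5.4] M [ 0.02 -0.3  -0.04] w0.0228
22.18 z0.2420 tz0.2417 X0.4762 Y0.1522 F [ 0.3 -0.3 -3.4] M [ 0.09 -0.26  0.03] w0.0224
22.43 z0.2390 tz0.2385 X0.4762 Y0.1522 F [ 1.   0.5 -3.8] M [ 0.03 -0.04  0.06] w0.0228
22.68 z0.2360 tz0.2355 X0.4762 Y0.1522 F [-0.3  0.7 -4. ] M [ 0.13 -0.01 -0.03] w0.0223
22.93 z0.2330 tz0.2325 X0.4762 Y0.1522 F [-0.2  1.1 -4.1] M [ 0.12  0.06 -0.04] w0.0226
23.18 z0.2300 tz0.2296 X0.4762 Y0.1522 F [-0.8 -0.2 -3.9] M [ 0.1   0.13 -0.02] w0.0225
23.43 z0.2270 tz0.2266 X0.4762 Y0.1522 F [-0.7  1.  -4.9] M [ 0.13  0.19 -0.03] w0.0225
23.68 z0.2240 tz0.2236 X0.4762 Y0.1522 F [-0.5  0.2 -4. ] M [ 0.1   0.12 -0.  ] w0.0227
23.93 z0.2210 tz0.2206 X0.4762 Y0.1522 F [ 0.9 -0.2 -5.2] M [ 0.13 -0.11  0.06] w0.0224
24.18 z0.2180 tz0.2176 X0.4762 Y0.1522 F [ 1.1 -0.1 -5.7] M [ 0.01 -0.32  0.03] w0.0224
24.43 z0.2150 tz0.2147 X0.4762 Y0.1522 F [ 1.2 
[... 1244 characters left out ...]
0.16 -0.17  0.02] w0.0225
28.18 z0.1740 tz0.1740 X0.4772 Y0.1522 F [-0.1  0.3  2.3] M [-0.15 -0.02  0.01] w0.0225
28.43 z0.1730 tz0.1728 X0.4772 Y0.1522 F [ 0.6  0.1 -1. ] M [-0.16 -0.27 -0.04] w0.0226
28.68 z0.1720 tz0.1718 X0.4772 Y0.1522 F [ 1.2 -1.7 -1.2] M [-0.18 -0.3  -0.01] w0.0224
28.93 z0.1710 tz0.1709 X0.4772 Y0.1522 F [ 1.2 -0.2 -0.4] M [-0.19 -0.3  -0.02] w0.0222
29.18 z0.1700 tz0.1699 X0.4773 Y0.1522 F [ 0.7 -1.5 -0.2] M [-0.27 -0.34  0.03] w0.0224
29.43 z0.1690 tz0.1689 X0.4773 Y0.1521 F [ 0.8 -0.7 -0. ] M [-0.17 -0.31 -0.01] w0.0225
29.68 z0.1680 tz0.1679 X0.4773 Y0.1521 F [ 1.4 -0.5 -0.6] M [-0.17 -0.31 -0.01] w0.0226
0.47742759618188063 0.1520980640326265 0.16799999999999993
```

View pics/scene_in2.png

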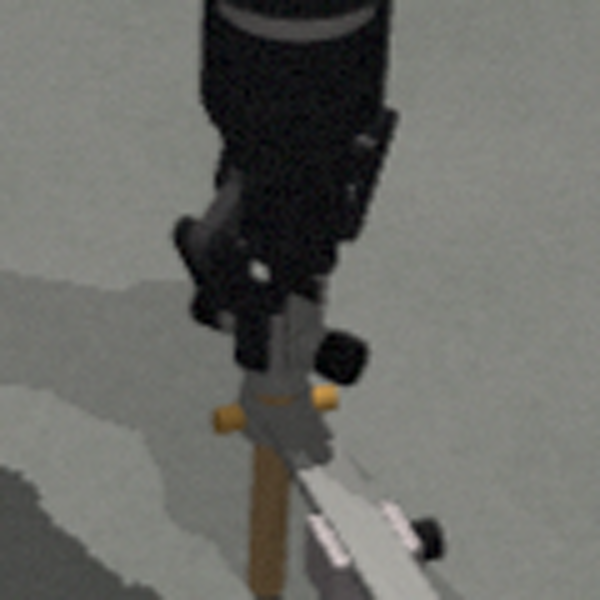

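The collar is a few millimetres above the ring, with a wood sliver at crop (275,400). I'll do the final approach in 0.5 mm steps.

Run:
```python
from push import *
X,Y,z=push(.4774,.1521,.168,.157,.0005,limit=10,vs=.01)
if z>.158: X,Y,z=push(X,Y,z,.156,.0003,limit=17,vs=.01)
print(X,Y,z)
p,d=vision.grab_frame("scene"); crop(p,270,80,120,120,5,f"pics/scene_in3.png")
```

```text
30.02 z0.1675 tz0.1675 X0.4774 Y0.1521 F [ 0.6 -0.4  1.1] M [-0.17 -0.25 -0.02] w0.0225
30.27 z0.1670 tz0.1670 X0.4774 Y0.1521 F [ 1.4 -1.4  1.3] M [-0.14 -0.21 -0.05] w0.0226
30.52 z0.1665 tz0.1666 X0.4774 Y0.1521 F [-0.4 -0.9  3.9] M [-0.13 -0.04 -0.01] w0.0228
30.77 z0.1660 tz0.1659 X0.4774 Y0.1521 F [ 0.8 -0.9  2.1] M [-0.11 -0.13  0.01] w0.0223
31.02 z0.1655 tz0.1654 X0.4774 Y0.1521 F [ 0.1 -0.9  2.4] M [-0.13 -0.15  0.05] w0.0226
31.27 z0.1650 tz0.1648 X0.4774 Y0.1521 F [ 1.1 -1.2  2.2] M [-0.16 -0.19 -0.  ] w0.0225
31.52 z0.1645 tz0.1645 X0.4774 Y0.1520 F [ 1.  -0.3  3. ] M [-0.11 -0.11 -0.03] w0.0221
31.77 z0.1640 tz0.1639 X0.4774 Y0.1520 F [ 0.9 -0.   2.5] M [-0.09 -0.14  0.01] w0.0227
32.02 z0.1635 tz0.1634 X0.4774 Y0.1520 F [ 1.4 -0.6  1.7] M [-0.08 -0.15 -0.02] w0.0226
32.27 z0.1630 tz0.1629 X0.4775 Y0.1520 F [ 1.  -0.1  1.2] M [-0.05 -0.14  0.01] w0.0223
32.52 z0.1625 tz0.1624 X0.4776 Y0.1520 F [-0.3  0.4  2.5] M [-0.03 -0.02  0.02] w0.0228
32.77 z0.1620 tz0.1619 X0.4776 Y0.1520 F [ 1.  -0.6  1.6] M [-0.07 -0.07 -0.02] w0.0225
33.02 z0.1615 tz0.1614 X0.4776 Y0.1520 F [0.3 1.5 1.3] M [-0.08 -0.02 -0.03] w0.0227
33.27 z0.1610 tz0.1614 X0.4776 Y0.1520 F [-2.3 -1.5  7.3] M [-0.08  0.44  0.02] w0.0224
33.52 z0.1605 tz0.1613 X0.4776 Y0.1520 F [-4.3 -0.8 12.7] M [-0.17  0.8   0.02] w0.0226
STOP
33.77 z0.1602 tz0.1613 X0.4776 Y0.1520 F [-4.6 -0.9 16.2] M [-0.23  1.   -0.03] w0.0222
34.02 z0.1599 tz0.1613 X0.4773 Y0.1520 F [-4.3  0.1 18.5] M [-0.24  1.03  0.07] w0.0223
STOP
0.4773205376091847 0.1519921687689038 0.15990000000000001
```

View pics/scene_in3.png

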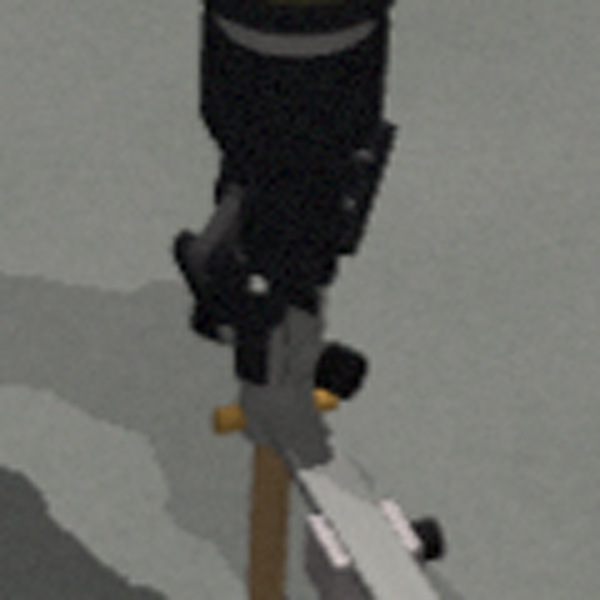

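The force rose steeply at TCP z 0.1613, exactly the predicted home height, and no wood shows above the ring. I'll ease the side load, hold a light push, release and check.

Run:
```python
from h import *
Y=.152
for X in (.4768,.4762): ctrl.movel([X,Y,.1600],max_speed=.01); s=st("ease")
ctrl.movel([X,Y,.1610],max_speed=.01); st("unload")
ctrl.ungrasp(); st("open")
ctrl.movel([X,Y,.20],max_speed=.06); st("up")
ctrl.movel([X,Y,.32],max_speed=.15); st()
ctrl.movep([.30,.45,.36],quat(-67)); st("away")
np.set_printoptions(precision=4,suppress=True)
for n in ("top","scene"):
    p,d=vision.grab_frame(n); C=cloud(n,d); cv2.imwrite(f"pics/{n}_fin.png",p); crop(p,*((170,140,90,90) if n=="top" else (280,110,120,120)),6 if n=="top" else 5,f"pics/{n}_finc.png")
    P=C.reshape(-1,3); k=(abs(P[:,0]-.475)<.06)&(abs(P[:,1]-.152)<.06)&(P[:,2]>.165)&(P[:,2]<.21)
    H=P[k]; T=H[H[:,2]>.183]; print(n,len(H),H.mean(0),"top med z",np.median(T[:,2]),len(T),T.mean(0))
    A=np.c_[T[:,:2]-T[:,:2].mean(0),np.ones(len(T))]; print("plane",np.linalg.lstsq(A,T[:,2],rcond=None)[0])
```

```text
ease t34.33 tcp [0.4776 0.152  0.1613] F [-2.37 -1.01 13.1 ] M [-0.22  0.65  0.03] w0.0222
ease t34.58 tcp [0.4776 0.152  0.1613] F [-0.49 -1.05 10.66] M [-0.15  0.19 -0.02] w0.0222
unload t34.83 tcp [0.4772 0.152  0.1614] F [ 3.28 -0.67  3.41] M [-0.15 -0.67 -0.05] w0.0225
open t35.46 tcp [0.4761 0.152  0.161 ] F [ 0.49  0.25 -0.42] M [-0.    0.01  0.02] w0.0855
up t36.26 tcp [0.476  0.1521 0.1999] F [ 0.15  0.4  -0.01] M [ 0.02 -0.02 -0.05] w0.0853
 t37.21 tcp [0.4757 0.152  0.3191] F [-0.16  0.07 -0.09] M [-0.01  0.03  0.03] w0.0858
away t38.52 tcp [0.3013 0.4487 0.36  ] F [ 0.02 -0.12 -0.22] M [ 0.    0.03 -0.03] w0.0855
top 416 [0.4757 0.1503 0.1856] top med z 0.18758540877932478 318 [0.4776 0.1518 0.1876]
plane [0.0084 0.0109 0.1876]
scene 426 [0.4812 0.148  0.1828] top med z 0.18811205966224076 243 [0.4802 0.1502 0.188 ]
plane [-0.0419  0.1006  0.188 ]
```

View pics/scene_finc.png

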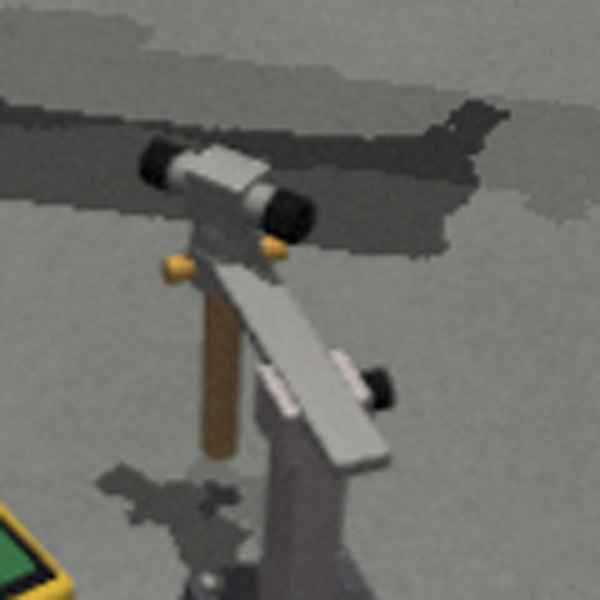

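View pics/top_fin.png

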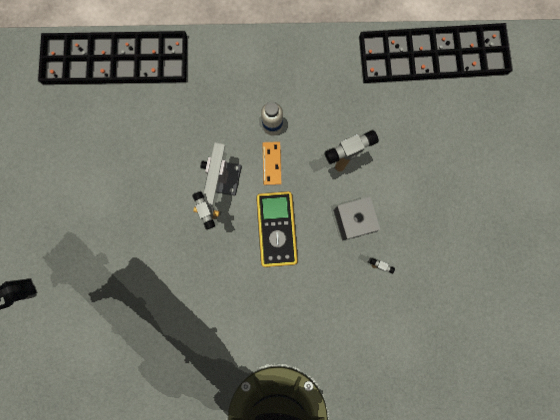

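The hammer hangs in the ring: the scene crop shows no wood above the ring and the foot at (218,450). Head-top height reads 0.1876 and 0.188 m against 0.188 m expected at home. In the top view the other hammers, meter, board and can sit at the same pixels as before.

Run:
```python
from h import *
st(); print(ticket.close_job())
```

```text
t38.62 tcp [0.3015 0.4486 0.3601] F [-0.84 -0.23 -0.66] M [-0.03 -0.02 -0.05] w0.0854
the job is handed in; nothing more can be done
None
```

The middle-sized hammer is out of the tool block and in the ring holder, pushed through the catches until its collar sits on the ring. I then let go and handed the job in at 38.6 s.

**Seating:** the push force rose steeply at TCP z 0.1613, the height predicted for home. After release the head top measured 0.1876 m (top camera) and 0.1880 m (scene camera), against 0.188 m expected. No wood shows between collar and ring.

**Force:** the highest push I read was about 18 N net of the hammer's weight, below the 30 N limit. I could only read forces between steps. There, catch friction often showed as a downward pull instead of the expected 5 to 15 N resistance, so the force while moving was not measured.

**Checks that disagreed:**
- The two cameras placed the ring about 3 mm apart in y. I aimed between them and the foot dropped straight in.
- The scene camera's fit to the head top showed some tilt, but it had few points and was likely affected by the edges. The top camera's fit was level to within 1 degree.

**Other things:** in the last top picture the two other hammers, the meter, the board and the can looked unmoved. The arm is clear of everything.

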